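Load a paper roll on its sprung spindle into the bench dispenser

TASK

Take the spare paper roll from its cradle and load it into the bench dispenser: push its spring-loaded spindle shorter against one end cup, swing the other end in and let it spring out, so that both spindle ends sit in the two end cups and the roll hangs level on its own. The end cups are plastic: work the spring firmly but gently, never force them, do not bang the gripper on the dispenser, and leave everything else on the table where it is.

Things in the scene. Friction and masses are not known exactly. Their poses are not given: they have to be found in the camera images.
- roll: White paper roll, 54 mm diameter, 80 mm wide, wound fast on a spring-loaded spindle (one piece, 200 to 400 g). Origin: middle of the roll, on its axis; its y axis runs along the spindle towards the sprung end. White hubs, 18 mm diameter, stick out 3 mm past each face. Free spindle 136 mm long in all. Either end may go into either cup.
- sprung_hub (a point): Outer face of the hub at the sprung end, on the axis, 43 mm from the roll's origin. From it a white plunger, 9 mm diameter, hemispherical end, sticks out 29 mm when free (to 72 mm from the origin) and can be pushed in 19 mm to a solid stop. It starts to move at 5 N and needs 0.6 N more per mm: 13.5 N at 14 mm, 16.5 N at the stop. Tilted over 20 degrees, the hub meets the cup's rim first.
- pin_end (a point): Tip of the fixed steel pin at the other end of the spindle, 64 mm from the roll's origin (its -y side); 9 mm diameter, hemispherical end, sticks out 21 mm from its hub.
- dispenser: Bench paper dispenser, screwed down. Origin: centre of the underside of its black base (130 x 190 mm); z up. A 50 mm high toothed tear plate stands at x = -64 mm. An aluminium U-frame carries two cheeks with plastic end cups facing along y. The frame is clamped, firmly, up to 8 mm off the base's centre either way along y; this shift is not measured and differs each time: see it or feel for it.
- cup_line (a point): On the line through both cups, 80 mm above the dispenser's underside, at the base's centre. From the U-frame's middle along y: cup mouths at 56 mm either way, cup floors 66, cheek outer faces 71. Mouth 27 mm outside, 20 inside, narrowing over 6 mm to a 13 mm bore; 10 deep in all. Cheek tops 18 mm above the line, knob top on the frame floor 48 below it. Over 30 N from the roll cracks a cup.
- cradle: Low grey plastic cradle fixed to the table, 100 x 100 mm, origin at the centre of its underside. The roll lies along its y axis on its 5 mm floor (roll axis 32 mm above the table) between four corner blocks, 10 mm high above the floor, 27 to 41 mm along y from the middle; the middle of the roll is free for the fingers.
- tin1: Bystander: closed steel tin, 85 mm diameter, 40 mm high; origin at the centre of its underside.
- tin2: Bystander: another such tin.
- jar: Bystander: small clear jar with white cap, 40 mm diameter, 45 mm high; origin at its underside.
- fitting: Bystander: brass hose fitting, 32 mm diameter, 34 mm high; origin at its underside.
- tub: Bystander: black plastic tub, 110 mm diameter, 75 mm high; origin at its underside.
- scissors: Bystander: scissors lying flat, about 190 mm long and 80 mm wide, 12 mm high; origin near the pivot.
- core: Bystander: empty cardboard core standing on end, 28 mm diameter, 80 mm high; origin at its underside.
- towel: Bystander: roll of paper towel standing on end, 116 mm diameter, 110 mm high; origin at its underside.
Not all that is in view belongs to the job. Leave any yellow look-alike of the dispenser alone. What is shaped like the roll but red is not meant.

How it is judged:
By the outcome, as a careful person would: the job done as asked, in the order asked, and still so for the second after the job is handed in, with the robot touching nothing.
It also fails if it takes over 56 s, if anything falls off the work surface, if the arm or the gripper's body presses on something with over 40 N, if the wrist force passes 120 N, or if a joint passes its speed limit or range.

ROBOT

A 6-joint arm with a two-finger parallel gripper is mounted at the origin on the work surface. World frame = base frame: x ahead of the robot, y to its left, z up, the work surface at z = 0. Lengths are in m, angles in rad, forces in N, time in s.
With the tool pointing down it reaches from about 0.35 to 0.975 m from the base axis. Payload 4.9 kg.
Tool frame: the origin (TCP) lies at the very end of the fingers, on their centre line; the grasp point (between the pads) lies 19 mm behind it (pinch_z is the distance from the TCP to the grasp point, in m); z points along the fingers, y is the line along which they close (so a half turn about z gives the same grasp; the last joint's range is limited). The gripper opens to 85 mm and grips with 20 to 120 N. Pads are 22 mm wide; open, the fingers measure 114 mm over their backs; the gripper's body (76 mm by 85 mm) begins 54 mm behind the grasp point. The pads swing forward as they close: fully open they stand 13 mm farther back than shut.
Start: joints at [1.038, 0.053, 1.613, -0, 1.476, -0.119], TCP at [0.251, 0.572, 0.231] pointing down, gripper open.
Joint ranges: [-3.01, 3.01], [-1.01, 2.22], [0.06, 2.58], [-1.02, 4.17], [0.09, 2.62], [-3.14, 3.14]. Speed limits (rad/s): [2.57, 2.57, 3.14, 3.14, 3.14, 3.14].

INTERFACE

Orientations are given as a unit quaternion [w, x, y, z].
In Python, from plant import * gives the robot as it stands. The module is installed in compiled form; this text tells all that it offers.
- The arm moves only by the tool play_rows, never from a script. Its arguments are lists of equal length, an entry for each row: "linear": the shift along the world's x, y, z in m, a list of three; "turn": the turn about the world's z in degrees. A call has 1 to 8 rows; each row shifts and turns the commanded pose from where the row before left it; what a row does not reach is not made up. A row lasts 1/8 s, in which the tool goes at most 62.5 mm and 10.7 degrees, less where a joint would pass 70% of its speed; a pose out of reach is approached as far as the arm can. A call is refused whole if a number of a shift passes 0.0625 or a number of a turn 10.7, either way. A call with a gripper value outside its range is refused whole. "hand" is the finger opening in m, from 0 to 0.0854, set as the call begins (left out, the last holds). The fingers move at their own pace and stop on an object; the grip force is fixed at half the most. Time passes only in rows, so rows that do not move let the fingers close. It gives the time, the measured TCP pose, the force, the opening and the grip force at its end, in the units of the state.
- state(): the state, without advancing time (a new reading comes with each control period).
- grab_frame(name): name is "scene" or "top"; returns the picture (420x560x3 uint8, red, green, blue); there is no depth.
- camera_info(name): a dict with "camera_matrix" (3x3 intrinsics, pixels), "origin" and "attitude" of the camera in the world. Camera axes: x right, y down, z forward; pixel columns grow to the right and rows downward; lengths in m; the calibration is good to about 2 mm. A picture is of the moment at which its call begins. camera_info takes no time and is no camera call.
- job_done(): hands the job in; it is judged then, once.
Trained networks look in the newest picture that a camera, given by its name, has taken for a name from the list of things; names that differ only in an ending like _2 or _b are one class to them, and where a whole thing is asked for, a point or a joint stands for the part that bears it (a point fixed in the world has none). Each returns a list of dicts, best first, with "p" (0 to 1); they miss things now and then, are a little off and sometimes report something else, mostly with a low value. They report only what shows in the picture. A call takes as long as a camera call. They do not tell look-alikes from the thing itself.
- trace(camera, thing): "region" (420x560 bool, what is visible of it) and "location" ([column, row] in pixels, amid what is visible of it).
The state is a dict: "time": time; "joint_pos": joint angles; "joint_vel": joint speeds; "joint_efforts": joint torques, N m; "tool_pos": TCP position; "tool_rot": TCP orientation; "contact_force": force on the tool from outside, world axes, zero at the start; "ft_torque": the same for the moment, N m; "gripper_width": opening from 0.0 (shut) to 1.0 (fully open); "grasp_force": force on a finger pad.
Only numpy, scipy, OpenCV 4.12 (cv2) and the standard library are available. Lean on these libraries where they do the work, as an engineer would, in place of code of your own. Each camera call takes 0.05 s, during which the arm holds its last target. There are 200 camera calls.

## Working session

There is one attempt and no reset: what is moved stays moved. The work goes in short steps, Python scripts to look and compute and a tool call to move; the robot and the scene stay as the last step left them, time stands still between calls to the robot, and variables do not carry over. Pictures are saved under pics/ and viewed, at most 10 in all, crops included, and the job is handed in when it is done.

Besides the shell and the picture viewer there is one more tool, called as name(argument=value, ...) on one line, values as JSON. play_rows: Moves the arm, as the interface text tells. Its arguments: {"type":"object","properties":{"linear":{"type":"array","items":{"type":"array","items":{"type":"number"}}},"turn":{"type":"array","items":{"type":"number"}},"hand":{"type":"number"}},"required":["linear","turn"]}

```bash
mkdir -p pics; cat > h.py <<'E'
from plant import *
import numpy as np, cv2
from scipy.spatial.transform import Rotation as R
def cam(n):
    c=camera_info(n); K=np.array(c["camera_matrix"]); o=np.array(c["origin"]); a=np.array(c["attitude"])
    M=a if a.shape==(3,3) else R.from_quat(np.r_[a[1:],a[0]]).as_matrix()
    return K,o,M
def px2w(n,p,z):
    K,o,M=cam(n); d=M@np.linalg.solve(K,[p[0],p[1],1.]); return o+d*(z-o[2])/d[2]
def w2px(n,w):
    K,o,M=cam(n); q=K@(M.T@(np.array(w)-o)); return q[:2]/q[2]
def snap(n,f):
    im=grab_frame(n); cv2.imwrite("pics/"+f,im[:,:,::-1]); return im
E
python3 - <<'E'
from h import *
a=snap("scene","s0.png");b=snap("top","t0.png")
print(camera_info("top"),camera_info("scene"))
for c in("top","scene"):
  for t in("roll","dispenser","cradle"):
    for d in trace(c,t)[:3]:
      r=d["region"];m=cv2.minAreaRect(np.argwhere(r)[:,::-1].astype(np.float32))
      print(c,t,round(d["p"],2),d["location"],r.sum(),m)
s=state();print(s["time"],s["tool_pos"],s["tool_rot"],s["contact_force"])
E
```

```text
{'camera_matrix': array([[521.87509031,   0.        , 288.5930673 ],
       [  0.        , 521.87509031, 214.13256583],
       [  0.        ,   0.        ,   1.        ]]), 'origin': array([ 0.22952435, -0.00930589,  1.67554051]), 'attitude': array([ 0.07226852, -0.692127  ,  0.71408911, -0.07625096])} {'camera_matrix': array([[401.99429715,   0.        , 276.98791151],
       [  0.        , 401.99429715, 204.55307119],
       [  0.        ,   0.        ,   1.        ]]), 'origin': array([1.20930183, 0.0776874 , 0.79640019]), 'attitude': array([-0.23456093,  0.61724234,  0.70220705, -0.2662674 ])}
top roll 0.94 [351.7, 280.3] 476 ((354.0000305175781, 282.0), (16.712581634521484, 38.624629974365234), 21.801406860351562)
top roll 0.69 [347.3, 225.4] 451 ((349.2827453613281, 225.6930694580078), (39.612693786621094, 16.276914596557617), 48.36646270751953)
top roll 0.61 [285.3, 204.4] 61 ((281.5, 204.0), (8.0, 7.0), 90.0)
top dispenser 0.8 [232.9, 293.3] 2511 ((231.92147827148438, 292.061767578125), (42.53540802001953, 61.35227584838867), 87.33700561523438)
top dispenser 0.77 [209.6, 217.
[... 498 characters left out ...]
ne roll 0.55 [206.4, 152.9] 648 ((208.89315795898438, 153.88491821289062), (20.204164505004883, 38.31462860107422), 47.121097564697266)
scene dispenser 0.88 [372.6, 235.0] 4012 ((373.17254638671875, 231.1868896484375), (81.7346420288086, 55.75542068481445), 2.2906100749969482)
scene dispenser 0.61 [343.3, 163.8] 2670 ((345.1751708984375, 160.4396514892578), (68.62142181396484, 43.85835647583008), 4.184916019439697)
scene cradle 0.95 [190.6, 210.8] 648 ((197.6000213623047, 205.70001220703125), (30.410520553588867, 41.59086227416992), 63.43495178222656)
0.4 [0.25127017 0.57214889 0.23111821] [-5.62787772e-05  2.05448621e-01  9.78667891e-01 -1.41211142e-04] [ 0.34863823 -0.15193051  0.90322964]
```

View pics/s0.png

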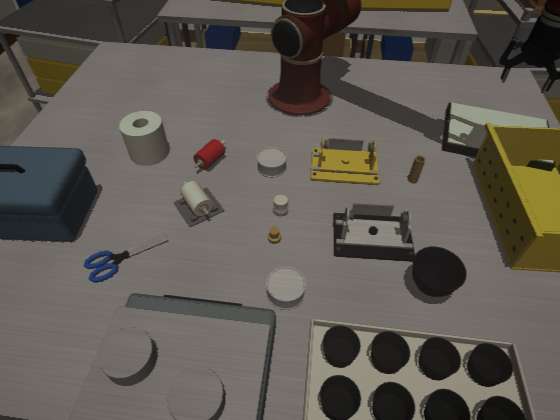

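View pics/t0.png

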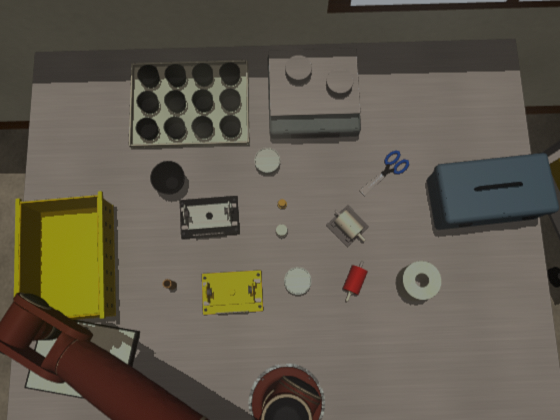

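Scene: white roll in its cradle at (197,199), black dispenser at (373,235), and yellow/red decoys. Top: roll at (349,225), dispenser at (209,217). I'll magnify both.

```bash
python3 - <<'E'
from h import *
t=cv2.imread("pics/t0.png");s=cv2.imread("pics/s0.png")
def c(im,x,y,w,h,k): return cv2.resize(im[y:y+h,x:x+w],(w*k,h*k),interpolation=cv2.INTER_CUBIC)
A=np.hstack([c(t,320,200,60,50,6),c(t,175,190,70,50,6)])
B=np.hstack([c(s,170,170,60,55,5),c(s,325,195,96,70,5)[:275]])
B=c(s,325,195,96,70,4);D=c(s,170,172,90,70,4)
im=np.vstack([A[:, :780],np.hstack([B,D])[:,:780] if B.shape[1]+D.shape[1]>=780 else cv2.copyMakeBorder(np.hstack([B,D]),0,0,0,780-B.shape[1]-D.shape[1],cv2.BORDER_CONSTANT)])
cv2.imwrite("pics/c0.png",im);print(im.shape)
for n,p,z in[("top",(349.28,225.7),.045),("scene",(196.7,197),.04),("top",(209,217.1),.03),("top",(346.75,225.75),.005)]:print(n,px2w(n,p,z))
E
```

```text
(580, 780, 3)
top [ 0.5340205  -0.21583458  0.045     ]
scene [ 0.54473758 -0.21453197  0.04      ]
top [0.57897979 0.23219497 0.03      ]
top [ 0.54158059 -0.2126491   0.005     ]
```

View pics/c0.png

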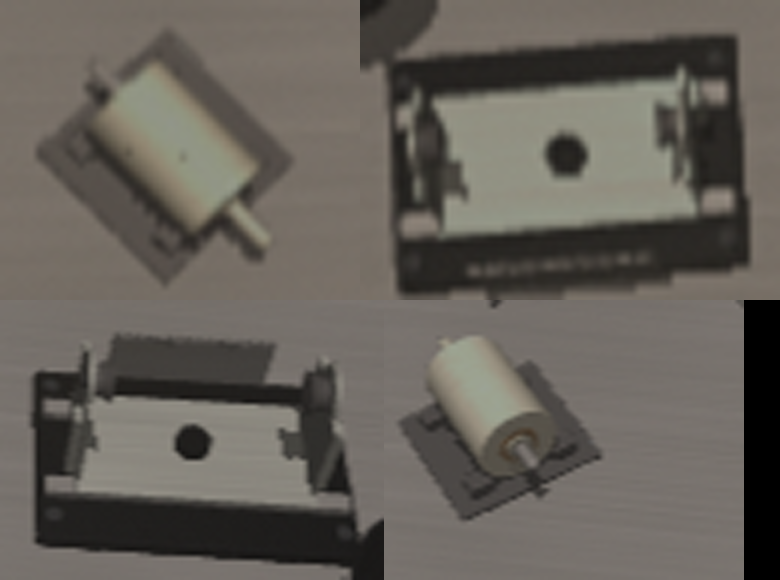

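The crops show the long white plunger pointing lower right (px ~364,241) and the pin upper left (335,212). On the dispenser, the tear plate is on the robot side. Next I'll fit poses and check them with an overlay.

```bash
cat >> h.py <<'E'
def T(x,y,th): return lambda p:(np.array(p,float)@np.array([[np.cos(th),np.sin(th),0],[-np.sin(th),np.cos(th),0],[0,0,1]])+[x,y,0])
E
python3 - <<'E'
from h import *
from scipy.optimize import minimize,least_squares
t=cv2.imread("pics/t0.png");s=cv2.imread("pics/s0.png")
# dispenser base corners (top), z~.01
cr=np.array([(387,62),(737,37),(748,262),(400,292)])-[360,0]; cr=cr/6+[175,190]-.4
mod=np.array([(.065,.095),(.065,-.095),(-.065,-.095),(-.065,.095)])
W=np.array([px2w("top",p,.010) for p in cr])
f=lambda v:(T(*v)(np.c_[mod,0*mod[:,0]])-W)[:,:2].ravel()
r=least_squares(f,[.58,.23,0]);D=r.x;print("disp",D,np.degrees(D[2]),r.fun.round(4))
# roll: tips & silhouette
grab_frame("top");grab_frame("scene")
M={}
for c in("top","scene"):
  best=[d for d in trace(c,"roll") if abs(px2w(c,d["location"],.035)[:2]-[.535,-.215]).max()<.03][0]
  M[c]=best["region"]
a=np.linspace(0,2*np.pi,40)
def cyl(v,y0,y1,rad): 
  return T(v[0],v[1],v[2])(np.vstack([np.c_[rad*np.cos(a),0*a+y,.032+rad*np.sin(a)] for y in(y0,y1)]))
def pr(c,P): return np.array([w2px(c,p) for p in P])
def mask(c,v):
  m=np.zeros((420,560),np.uint8)
  for q in((-.04,.04,.027),(.04,.0675,.0045),(-.0595,-.04,.0045)):
    h=cv2.convexHull((pr(c,cyl(v,*q))*64).astype(np.int32));cv2.fillConvexPoly(m,h,1,shift=6)
  return m>0
def cost(v):
  return sum((mask(c,v)^M[c]).sum() for c in M)
best=min((minimize(cost,[.535+dx,-.215,th],method="Nelder-Mead",options=dict(initial_simplex=np.array([.535,-.215,th])+np.array([[0,0,0],[.008,0,0],[0,.008,0],[0,0,.15]]))) for dx in(0,) for th in(2.2,2.4,2.6)),key=lambda r:r.fun)
v=best.x;print("roll",v,np.degrees(v[2]),best.fun,M["top"].sum(),M["scene"].sum())
print("tips px",px2w("top",(364.2-.4,240.8-.4),.032),px2w("top",(335.5-.4,211.7-.4),.032),T(*v)([[0,.072,0],[0,-.064,0]]))
np.save("pose.npy",np.r_[D,v])
# overlays
def ov(im,c,x,y,w,h,k):
  o=cv2.resize(im[y:y+h,x:x+w],(w*k,h*k),interpolation=cv2.INTER_CUBIC)
  o=np.clip(o*1.6,0,255).astype(np.uint8)
  def L(P,col,cl=False):
    q=((pr(c,P)-[x,y]+.5)*k*16).astype(np.int32);cv2.polylines(o,[q],cl,col,1,shift=4)
  B=T(*D)
  for z in(0,.01):L(B(np.c_[mod,0*mod[:,0]+z]),(0,255,0),True)
  for y0,col in((.071,(0,0,255)),(-.071,(0,0,255)),(.056,(255,128,0)),(-.056,(255,128,0))):
    if abs(y0)>.07: L(B([[-.018,y0,.08],[-.018,y0,.098],[.018,y0,.098],[.018,y0,.08]]),col)
    else: L(B(np.c_[.0135*np.cos(a),0*a+y0,.08+.0135*np.sin(a)]),col)
  L(B([[-.064,-.05,.05],[-.064,.05,.05]]),(0,255,255))
  for q in((-.04,.04,.027),(.043,.072,.0045),(-.064,-.043,.0045)):
    P=cyl(v,*q);L(P[:40],(0,255,0));L(P[40:],(255,0,255))
  return o
A=np.hstack([ov(t,"top",175,190,70,52,7),ov(t,"top",325,203,44,52,7)])[:, :798]
B=np.hstack([ov(s,"scene",330,198,90,34,6)[:204,:],ov(s,"scene",178,178,43,34,6)])
out=np.zeros((600,800,3),np.uint8)
B=np.hstack([ov(s,"scene",330,197,90,68,5)[:236],ov(s,"scene",172,174,65,68,5)[:236]])
out[:A.shape[0],:A.shape[1]]=A;out[364:600,:min(800,B.shape[1])]=B[:,:800]
cv2.imwrite("pics/ov.png",out)
for n in("tub","tin1","tin2","jar","fitting"):
  for d in trace("top",n)[:2]: print(n,d["p"],px2w("top",d["location"],.04).round(3))
E
```

```text
disp [0.58466629 0.23418644 0.05018436] 2.8753522745130895 [ 0.001  -0.0008  0.0024  0.0008 -0.0022 -0.0012 -0.0012  0.0012]Traceback (most recent call last):
  File "<stdin>", line 27, in <module>
  File "<stdin>", line 27, in <genexpr>
    res = _minimize_neldermead(fun, x0, args, callback, bounds=bounds,
                               **options)
    fxr = func(xr)
    fx = function(np.copy(x), *(wrapper_args + args))
  File "<stdin>", line 26, in cost
  File "<stdin>", line 26, in <genexpr>
  File "<stdin>", line 23, in mask
  File "<stdin>", line 19, in pr
  File "h.py", line 11, in w2px
    K,o,M=cam(n); q=K@(M.T@(np.array(w)-o)); return q[:2]/q[2]
          ~~~^^^
  File "h.py", line 5, in cam
    c=camera_info(n); K=np.array(c["camera_matrix"]); o=np.array(c["origin"]); a=np.array(c["attitude"])
ValueError: time passes only in moves, steps and waits
```

```bash
sed -i 's/^def cam(n)/import functools\n@functools.lru_cache(None)\ndef cam(n)/' h.py
cat > fit.py <<'E'
from h import *
from scipy.optimize import minimize
t=cv2.imread("pics/t0.png");s=cv2.imread("pics/s0.png")
mod=np.array([(.065,.095),(.065,-.095),(-.065,-.095),(-.065,.095)])
D=np.array([.58467,.23419,.05018])
grab_frame("top");grab_frame("scene")
M={}
for c in("top","scene"):
  M[c]=[d for d in trace(c,"roll") if abs(px2w(c,d["location"],.035)[:2]-[.535,-.215]).max()<.03][0]["region"]
a=np.linspace(0,2*np.pi,40)
def cyl(v,y0,y1,rad): 
  return T(*v)(np.vstack([np.c_[rad*np.cos(a),0*a+y,.032+rad*np.sin(a)] for y in(y0,y1)]))
def pr(c,P): return np.array([w2px(c,p) for p in P])
def mask(c,v):
  m=np.zeros((420,560),np.uint8)
  for q in((-.04,.04,.027),(.04,.0675,.0045),(-.0595,-.04,.0045)):
    cv2.fillConvexPoly(m,cv2.convexHull((pr(c,cyl(v,*q))*64).astype(np.int32)),1,shift=6)
  return m>0
cost=lambda v:sum((mask(c,v)^M[c]).sum() for c in M)
best=min((minimize(cost,[.535,-.215,th],method="Nelder-Mead",options=dict(initial_simplex=np.array([.535,-.215,th])+np.array([[0,0,0],[.008,0,0],[0,.008,0],[0,0,.15]]))) for th in(2.2,2.4,2.6)),key=lambda r:r.fun)
v=best.x;print("roll",v,np.degrees(v[2]),best.fun,M["top"].sum(),M["scene"].sum())
print("tips px",px2w("top",(363.8,240.4),.032),px2w("top",(335.1,211.3),.032),T(*v)([[0,.072,0],[0,-.064,0]]))
np.save("pose.npy",np.r_[D,v])
def ov(im,c,x,y,w,h,k):
  o=cv2.resize(im[y:y+h,x:x+w],(w*k,h*k),interpolation=cv2.INTER_CUBIC)
  o=np.clip(o*1.6,0,255).astype(np.uint8)
  def L(P,col,cl=False):
    cv2.polylines(o,[((pr(c,P)-[x,y]+.5)*k*16).astype(np.int32)],cl,col,1,shift=4)
  B=T(*D)
  for z in(0,.01):L(B(np.c_[mod,0*mod[:,0]+z]),(0,255,0),True)
  for y0 in(.071,-.071): L(B([[-.018,y0,.08],[-.018,y0,.098],[.018,y0,.098],[.018,y0,.08]]),(0,0,255))
  for y0 in(.056,-.056): L(B(np.c_[.0135*np.cos(a),0*a+y0,.08+.0135*np.sin(a)]),(255,128,0))
  L(B([[-.064,-.05,.05],[-.064,.05,.05]]),(0,255,255))
  for q in((-.04,.04,.027),(.043,.072,.0045),(-.064,-.043,.0045)):
    P=cyl(v,*q);L(P[:40],(0,255,0));L(P[40:],(255,0,255))
  return o
A=np.hstack([ov(t,"top",175,190,70,52,7),ov(t,"top",325,203,44,52,7)])[:, :798]
B=np.hstack([ov(s,"scene",330,205,90,47,5),ov(s,"scene",172,180,65,47,5)])
out=np.zeros((600,800,3),np.uint8)
out[:364,:A.shape[1]]=A;out[364:599,:B.shape[1]]=B[:,:800]
cv2.imwrite("pics/ov.png",out)
for n in("tub","tin1","jar","fitting"):
  for d in trace("top",n)[:2]: print(n,d["p"],px2w("top",d["location"],.04).round(3))
E
python3 fit.py
```

```text
roll [ 0.53975831 -0.21792375  2.30664453] 132.1609962554237 160.0 461 707
tips px [ 0.48738781 -0.26109096  0.032     ] [ 0.58506998 -0.17439823  0.032     ] [[ 0.48638747 -0.26625131  0.        ]
 [ 0.58719906 -0.17496592  0.        ]]
tub 0.62 [0.704 0.364 0.04 ]
tin1 0.74 [ 0.371 -0.043  0.04 ]
tin1 0.71 [0.756 0.044 0.04 ]
jar 0.46 [ 0.526 -0.008  0.04 ]
fitting 0.49 [ 0.607 -0.009  0.04 ]
```

View pics/ov.png

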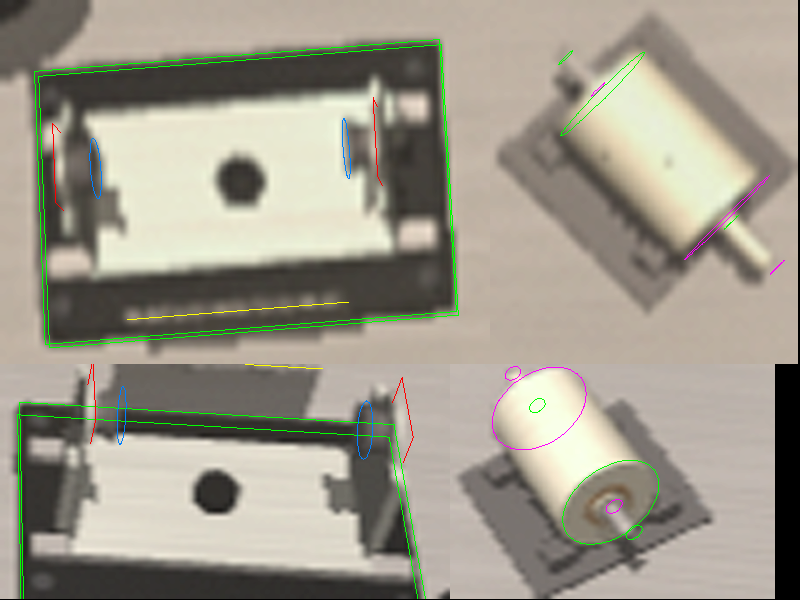

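The roll overlay matches both views (centre (0.540,−0.218), axis 132°, plunger toward −x−y). The dispenser base matches too, and the frame shift looks to be within ±2 mm. I'll move over the roll now.

play_rows(linear=[[0.018,-0.049,0],[0.018,-0.049,0],[0.018,-0.049,0],[0.018,-0.049,0],[0.018,-0.049,0],[0.018,-0.049,0],[0.018,-0.049,0],[0.018,-0.049,0]], turn=[-7.1,-7.1,-7.1,-7.1,-7.1,-7.1,-7.1,-7.1], hand=0.0854)

```text
time: 2.0
tool_pos: [0.3956, 0.1787, 0.2316]
tool_rot: [0.0, 0.648, 0.762, 0.0]
contact_force: [0.7, -0.4, -0.8]
gripper_width: 1.001
grasp_force: 0.0
```

play_rows(linear=[[0.018,-0.049,0],[0.018,-0.049,0],[0.018,-0.049,-0.02],[0.018,-0.049,-0.02],[0.018,-0.049,-0.02],[0.018,-0.049,-0.02],[0.018,-0.049,-0.02],[0.019,-0.055,-0.011]], turn=[-7.1,-7.1,-7.1,-7.1,-7.1,-7.1,-7.1,-7.7])

```text
time: 3.0
tool_pos: [0.5402, -0.219, 0.119]
tool_rot: [-0.001, 0.934, 0.357, -0.0]
contact_force: [0.6, 0.5, -0.3]
gripper_width: 1.0
grasp_force: 0.0
```

play_rows(linear=[[0,0,0],[0,0,0]], turn=[0,0])

```text
time: 3.25
tool_pos: [0.5402, -0.2177, 0.1202]
tool_rot: [-0.0, 0.933, 0.359, -0.0]
contact_force: [0.1, -0.3, 0.4]
gripper_width: 1.004
grasp_force: 0.0
```

play_rows(linear=[[0,0,-0.03],[0,0,-0.03],[0,0,-0.025],[0,0,-0.015],[0,0,-0.005],[0,0,0],[0,0,0]], turn=[0,0,0,0,0,0,0])

```text
time: 4.12
tool_pos: [0.5412, -0.2182, 0.0166]
tool_rot: [0.001, 0.933, 0.359, 0.001]
contact_force: [0.1, 0.0, -0.1]
gripper_width: 1.0
grasp_force: 0.0
```

play_rows(linear=[[0,0,0],[0,0,0],[0,0,0],[0,0,0],[0,0,0],[0,0,0],[0,0,0]], turn=[0,0,0,0,0,0,0], hand=0.0)

```text
time: 5.0
tool_pos: [0.5408, -0.2181, 0.0162]
tool_rot: [0.0, 0.933, 0.359, 0.0]
contact_force: [-2.0, 1.2, 5.0]
gripper_width: 0.613
grasp_force: 63.0
```

play_rows(linear=[[0,0,0.01],[0,0,0.03],[0,0,0.045],[0,0,0.04],[0,0,0.01],[0,0.02,0],[0.0045,0.035,0],[0.01,0.045,0]], turn=[0,0,0,0,0,0,0,2.0])

```text
time: 6.0
tool_pos: [0.5528, -0.1157, 0.1469]
tool_rot: [-0.002, 0.927, 0.375, -0.002]
contact_force: [0.0, -0.1, -2.4]
gripper_width: 0.612
grasp_force: 63.7
```

play_rows(linear=[[0.01,0.05,0],[0.01,0.05,0],[0.01,0.05,0],[0.01,0.05,0],[0.01,0.05,0],[0.01,0.05,0],[0.01,0.045,0],[0,0.02,0]], turn=[2,2,2,2,2,2,1.7,0])

```text
time: 7.0
tool_pos: [0.6225, 0.25, 0.1467]
tool_rot: [-0.001, 0.875, 0.484, -0.003]
contact_force: [0.4, 0.4, -2.2]
gripper_width: 0.612
grasp_force: 63.7
```

play_rows(linear=[[0,0,0],[0,0,0]], turn=[0,0])

```text
time: 7.25
tool_pos: [0.6238, 0.2462, 0.1489]
tool_rot: [-0.0, 0.876, 0.483, -0.001]
contact_force: [-0.2, -0.5, -2.5]
gripper_width: 0.612
grasp_force: 63.7
```

```bash
python3 - <<'E'
from h import *
t=snap("top","t1.png");s=snap("scene","s1.png")
st=state();print(st["tool_pos"],st["tool_rot"],st["contact_force"],st["time"])
c=lambda im,x,y,w,h,k:np.clip(cv2.resize(im[y:y+h,x:x+w,::-1],(w*k,h*k),interpolation=cv2.INTER_CUBIC)*1.6,0,255).astype(np.uint8)
cv2.imwrite("pics/c1.png",np.hstack([c(t,160,150,100,130,4),c(s,320,130,100,130,4)]))
for d in trace("top","roll")[:2]+trace("scene","roll")[:2]:print(d["p"],d["location"])
E
```

```text
[0.62449609 0.24592103 0.14979994] [ 4.51854927e-05  8.75878789e-01  4.82530885e-01 -5.38096222e-04] [-0.8663416   0.97557905 -2.64735774] 7.35
0.69 [353.3, 278.9]
0.9 [401.0, 207.9]
0.62 [209.2, 155.4]
```

View pics/c1.png

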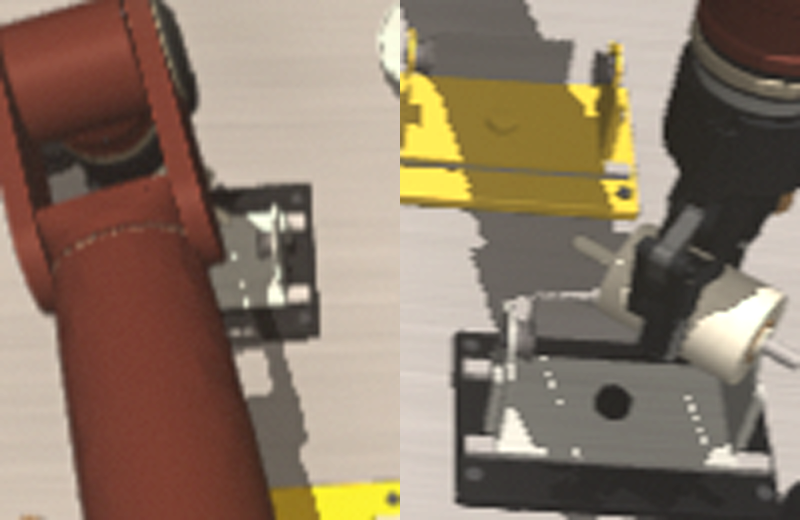

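```bash
python3 - <<'E'
from h import *
a=np.radians(237.6);d=np.array([np.cos(a),np.sin(a),0]);c=np.array([.6245,.2459,.166])
print(w2px("scene",c+.072*d),w2px("scene",c-.064*d), w2px("scene",c+.04*d),w2px("scene",c-.04*d))
B=T(.5847,.2342,.0502)
for y in(-.056,-.071,.056,.071): print(y,w2px("scene",B([0,y,.098])),w2px("scene",B([0,y,.08])))
print(w2px("scene",B([0,0,.032])))
E
```

```text
[362.591607   188.93810769] [420.20570041 219.945132  ] [375.45236797 195.85957264] [409.45368026 214.15855912]
-0.056 [354.85530105 209.66298246] [353.73027082 214.71499045]
-0.071 [348.28465231 209.27452219] [347.25493241 214.32796709]
0.056 [404.26423209 212.5840649 ] [402.41753997 217.62497123]
0.071 [410.92848858 212.97805931] [408.98378866 218.01742818]
[374.24415716 228.93770953]
```

play_rows(linear=[[0,0,-0.02],[0,0,-0.02],[0,0,-0.015],[0,0,-0.01],[0,0,0]], turn=[0,0,0,0,0])

```text
time: 8.07
tool_pos: [0.624, 0.2471, 0.0837]
tool_rot: [-0.0, 0.875, 0.483, -0.001]
contact_force: [0.0, -0.1, -3.6]
gripper_width: 0.612
grasp_force: 63.7
```

```bash
python3 - <<'E'
from h import *
s=snap("scene","s2.png")
st=state();p=st["tool_pos"];print(p,st["time"])
x,y,w,h,k=325,178,100,75,8
o=np.clip(cv2.resize(s[y:y+h,x:x+w,::-1],(w*k,h*k),interpolation=cv2.INTER_CUBIC)*1.8,0,255).astype(np.uint8)
def L(P,col):cv2.polylines(o,[((np.array([w2px("scene",q) for q in P])-[x,y]+.5)*k*16).astype(np.int32)],False,col,1,shift=4)
a=np.linspace(0,2*np.pi,40);B=T(.5847,.2342,.0502)
for y0,r in((-.056,.0135),(-.056,.010),(.056,.0135),(-.066,.0135),(.066,.0135)):L(B(np.c_[r*np.cos(a),0*a+y0,.08+r*np.sin(a)]),(255,128,0))
for y0 in(-.071,.071):L(B([[-.02,y0,.098],[.02,y0,.098]]),(0,0,255))
L(B([[-.064,-.05,.05],[-.064,.05,.05]]),(0,255,255))
V=T(p[0],p[1],np.radians(237.6-90))
for y0,r in((.072,.001),(.0675,.0045),(.043,.0045),(.043,.009),(.04,.027),(-.04,.027),(-.0595,.0045),(-.064,.001)):L(V(np.c_[r*np.cos(a),0*a+y0,p[2]+.0163+r*np.sin(a)]),(0,255,0))
cv2.imwrite("pics/c2.png",o)
E
```

```text
[0.62472061 0.24727596 0.08493128] 8.125
```

View pics/c2.png

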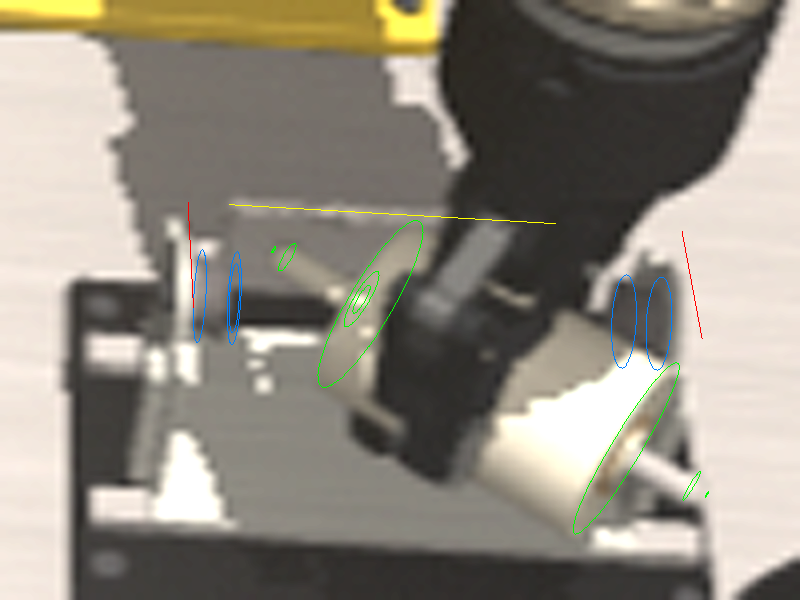

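The overlay agrees with the held roll and the cups to about 2 mm; the plunger tip is at crop (275,258) and the left cup mouth at (230,290). I'll descend and swing to 20°.

play_rows(linear=[[0,0,-0.008],[0,0,-0.008],[0,0,-0.004],[-0.004,0.001,0],[-0.004,0.001,0],[-0.004,0.001,0],[-0.0042,0.0008,0],[0,0,0]], turn=[0,0,0,4,4,4,3.3,0])

```text
time: 9.12
tool_pos: [0.6104, 0.2511, 0.0662]
tool_rot: [0.001, 0.803, 0.595, 0.002]
contact_force: [4.6, -0.6, -3.4]
gripper_width: 0.613
grasp_force: 64.4
```

play_rows(linear=[[0,0,0],[0.0001,-0.002,0],[0.0001,-0.002,0],[0.0001,-0.002,0],[0.0001,-0.002,0],[0,0,0],[0,0,0]], turn=[0,0,0,0,0,0,0])

```text
time: 10.0
tool_pos: [0.6083, 0.2427, 0.0647]
tool_rot: [-0.0, 0.803, 0.596, -0.001]
contact_force: [0.8, -1.3, -3.9]
gripper_width: 0.616
grasp_force: 64.4
```

```bash
cat >> h.py <<'E'
def rep():
    F=[];P=[]
    st=state();p=np.array(st["tool_pos"]);q=st["tool_rot"];yaw=2*np.degrees(np.arctan2(q[2],q[1]))-90  # tool y
    ax=(yaw+270) # sprung dir: tool y -48 <-> 222.2
    th=0.0502;d=p-[.5847,.2342,0];c=np.array([d[0]*np.cos(th)+d[1]*np.sin(th),-d[0]*np.sin(th)+d[1]*np.cos(th)])*1e3
    s=np.radians(ax-np.degrees(th));u=np.array([np.cos(s),np.sin(s)])
    f=np.array(st["contact_force"]);fd=[f[0]*np.cos(th)+f[1]*np.sin(th),-f[0]*np.sin(th)+f[1]*np.cos(th),f[2]]
    print("t",st["time"],"tilt",round(270-ax+2.88,2),"c",c.round(1),"z",round(p[2]*1e3,1),"freetip",(c+72*u).round(1),"pin",(c-64*u).round(1),"F",np.round(fd,1),"Fax",round(-f[:2]@np.array([np.cos(np.radians(ax)),np.sin(np.radians(ax))]),1),"M",np.round(st["ft_torque"],2))
E
python3 -c "from h import *;rep()"
```

```text
t 10.0 tilt 19.78 c [24.   7.3] z 64.7 freetip [ -0.4 -60.4] pin [45.6 67.5] F [ 0.7 -1.4 -3.9] Fax -1.0 M [-0.08 -0.1  -0.  ]
```

play_rows(linear=[[0,-0.0015,0],[0,-0.0015,0],[0,-0.0015,0],[0,0,0],[0,0,0]], turn=[0,0,0,0,0])

```text
time: 10.62
tool_pos: [0.609, 0.2386, 0.0653]
tool_rot: [-0.0, 0.803, 0.595, -0.0]
contact_force: [0.9, 0.2, -3.4]
gripper_width: 0.612
grasp_force: 64.3
```

```bash
python3 -c "from h import *;rep()"
```

```text
t 10.625 tilt 19.79 c [24.4  3.1] z 65.3 freetip [  0.1 -64.6] pin [46.1 63.4] F [ 0.9  0.2 -3.4] Fax 0.5 M [ 0.02 -0.02  0.05]
```

play_rows(linear=[[0,-0.001,0],[0,-0.001,0],[0,0,0],[0,0,0]], turn=[0,0,0,0])

```text
time: 11.12
tool_pos: [0.609, 0.2365, 0.0653]
tool_rot: [-0.0, 0.803, 0.595, 0.0]
contact_force: [0.4, -0.1, -3.4]
gripper_width: 0.61
grasp_force: 64.3
```

```bash
python3 -c "from h import *;rep()"
```

```text
t 11.125 tilt 19.79 c [24.4  1.1] z 65.3 freetip [  0.  -66.6] pin [46.1 61.3] F [ 0.4 -0.1 -3.4] Fax 0.1 M [-0.03  0.02  0.04]
```

play_rows(linear=[[0,-0.001,0],[0,-0.001,0],[0,0,0],[0,0,0]], turn=[0,0,0,0])

```text
time: 11.62
tool_pos: [0.609, 0.2345, 0.0653]
tool_rot: [-0.0, 0.803, 0.595, 0.0]
contact_force: [-0.3, -0.2, -3.1]
gripper_width: 0.611
grasp_force: 64.3
```

play_rows(linear=[[0,-0.001,0],[0,-0.001,0],[0,0,0],[0,0,0]], turn=[0,0,0,0])

```text
time: 12.12
tool_pos: [0.6091, 0.2337, 0.0656]
tool_rot: [-0.001, 0.803, 0.595, 0.001]
contact_force: [0.0, 4.7, -1.9]
gripper_width: 0.616
grasp_force: 64.4
```

```bash
python3 -c "from h import *;rep()"
```

```text
t 12.125 tilt 19.79 c [24.3 -1.7] z 65.6 freetip [ -0.1 -69.4] pin [46.  58.5] F [ 0.3  4.7 -1.9] Fax 4.6 M [ 0.87 -0.01 -0.1 ]
```

play_rows(linear=[[-0.0017,-0.0019,0],[-0.0017,-0.0019,0],[-0.0017,-0.0019,0],[-0.0016,-0.0019,0],[0,0,0],[0,0,0]], turn=[1,1,1,0.8,0,0])

```text
time: 12.88
tool_pos: [0.6027, 0.2275, 0.066]
tool_rot: [-0.001, 0.783, 0.622, 0.002]
contact_force: [2.0, 9.8, -3.5]
gripper_width: 0.61
grasp_force: 64.4
```

```bash
python3 -c "from h import *;rep()"
```

```text
t 12.875 tilt 15.99 c [17.7 -7.6] z 66.0 freetip [ -2.2 -76.8] pin [35.3 54. ] F [ 2.5  9.7 -3.5] Fax 10.0 M [ 1.61 -0.15 -0.02]
```

play_rows(linear=[[-0.0014,-0.0012,0],[-0.0014,-0.0012,0],[-0.0013,-0.0012,0],[-0.0013,-0.0012,0],[0,0,0],[0,0,0]], turn=[1,1,1,1,0,0])

```text
time: 13.62
tool_pos: [0.5975, 0.2237, 0.0662]
tool_rot: [-0.002, 0.761, 0.649, 0.003]
contact_force: [1.5, 11.5, -4.3]
gripper_width: 0.615
grasp_force: 64.4
```

```bash
python3 -c "from h import *;rep()"
```

```text
t 13.625 tilt 11.98 c [ 12.3 -11.2] z 66.2 freetip [ -2.7 -81.6] pin [25.6 51.4] F [ 2.1 11.4 -4.3] Fax 11.6 M [ 2.   -0.26 -0.04]
```

play_rows(linear=[[-0.0009,-0.001,0],[-0.0009,-0.001,0],[-0.0006,-0.001,0],[0,-0.001,0],[0,0,0],[0,0,0]], turn=[1,1,0,0,0,0])

```text
time: 14.38
tool_pos: [0.595, 0.2203, 0.0661]
tool_rot: [-0.002, 0.75, 0.662, 0.004]
contact_force: [1.0, 14.2, -4.1]
gripper_width: 0.61
grasp_force: 64.4
```

```bash
python3 - <<'E'
from h import *
rep()
s=snap("scene","s3.png")
p=np.array(state()["tool_pos"])
x,y,w,h,k=325,178,100,75,8
o=np.clip(cv2.resize(s[y:y+h,x:x+w,::-1],(w*k,h*k),interpolation=cv2.INTER_CUBIC)*1.8,0,255).astype(np.uint8)
def L(P,col):cv2.polylines(o,[((np.array([w2px("scene",q) for q in P])-[x,y]+.5)*k*16).astype(np.int32)],False,col,1,shift=4)
a=np.linspace(0,2*np.pi,40);B=T(.5847,.2342,.0502)
L(B(np.c_[.0135*np.cos(a),0*a+.053,.08+.0135*np.sin(a)]),(255,128,0))
V=T(p[0],p[1],np.radians(262.88-90))
for y0,r in((.043,.009),(.04,.027),(-.04,.027),(-.0595,.0045),(-.064,.001)):L(V(np.c_[r*np.cos(a),0*a+y0,p[2]+.0163+r*np.sin(a)]),(0,255,0))
cv2.imwrite("pics/c3.png",o)
E
```

```text
t 14.375 tilt 9.98 c [  9.6 -14.4] z 66.1 freetip [ -2.9 -85.3] pin [20.7 48.6] F [ 1.7 14.1 -4.1] Fax 14.2 M [ 2.35 -0.29  0.01]
```

View pics/c3.png

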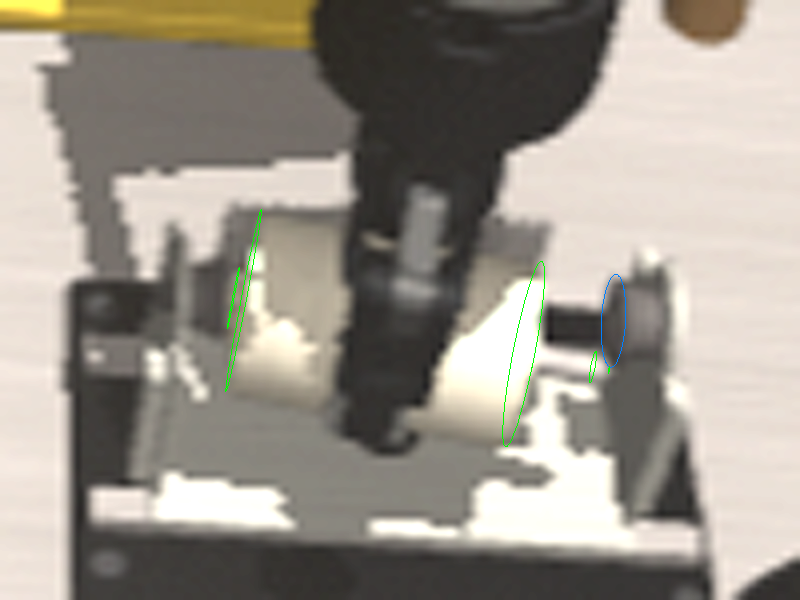

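The pin (crop ~605,372) stands just in front of and beside the right cup mouth (~615,322), and the roll hasn't slipped. I'll swing it in.

play_rows(linear=[[-0.001,0,0],[-0.001,0,0],[-0.001,0,0],[-0.001,0,0],[-0.0008,0,0],[0,0,0]], turn=[1,1,1,1,1,0])

```text
time: 15.18
tool_pos: [0.5901, 0.2204, 0.0662]
tool_rot: [-0.002, 0.72, 0.694, 0.004]
contact_force: [0.9, 14.1, -5.0]
gripper_width: 0.615
grasp_force: 64.3
```

```bash
python3 -c "from h import *;rep()"
```

```text
t 15.175 tilt 4.96 c [  4.7 -14.1] z 66.2 freetip [ -1.5 -85.8] pin [10.3 49.7] F [ 1.6 14.1 -5. ] Fax 14.2 M [ 2.4  -0.15 -0.02]
```

play_rows(linear=[[-0.001,0,-0.0005],[-0.001,0,-0.0005],[-0.001,0,-0.0005],[-0.001,0,0],[-0.0007,0,0],[0,0,0]], turn=[1,1,1,1,1,0])

```text
time: 15.92
tool_pos: [0.5854, 0.2204, 0.0652]
tool_rot: [-0.002, 0.689, 0.725, 0.004]
contact_force: [-0.2, 14.0, -0.6]
gripper_width: 0.609
grasp_force: 64.4
```

```bash
python3 -c "from h import *;rep()"
```

```text
t 15.925 tilt -0.05 c [  0.1 -13.8] z 65.2 freetip [  0.1 -85.8] pin [-0.  50.2] F [ 0.5 13.9 -0.6] Fax 13.9 M [2.21 0.02 0.01]
```

play_rows(linear=[[0,0.001,0.0003],[-0.0001,0.001,0.0002],[0,0.001,0],[-0.0001,0.001,0],[0,0.001,0],[0,0,0]], turn=[0,0,0,0,0,0])

```text
time: 16.68
tool_pos: [0.5852, 0.2247, 0.0654]
tool_rot: [-0.002, 0.689, 0.725, 0.003]
contact_force: [0.5, 11.9, -1.8]
gripper_width: 0.61
grasp_force: 64.4
```

```bash
python3 -c "from h import *;rep()"
```

```text
t 16.675 tilt -0.04 c [ 0.1 -9.5] z 65.4 freetip [  0.1 -81.5] pin [-0.  54.5] F [ 1.1 11.8 -1.8] Fax 11.8 M [1.91 0.03 0.06]
```

play_rows(linear=[[0,0.001,0.0002],[-0.0001,0.001,0],[0,0.001,0],[-0.0001,0.001,0],[0,0,0],[0,0,0]], turn=[0,0,0,0,0,0])

```text
time: 17.42
tool_pos: [0.5851, 0.228, 0.0655]
tool_rot: [-0.001, 0.689, 0.725, 0.003]
contact_force: [0.6, 8.8, -3.3]
gripper_width: 0.613
grasp_force: 64.4
```

```bash
python3 -c "from h import *;rep()"
```

```text
t 17.425 tilt -0.04 c [ 0.1 -6.2] z 65.5 freetip [  0.1 -78.2] pin [ 0.  57.8] F [ 1.   8.8 -3.3] Fax 8.8 M [ 1.57 -0.06  0.03]
```

play_rows(linear=[[0,0.001,0],[-0.0001,0.001,0],[0,0.001,0],[0,0,0],[0,0,0]], turn=[0,0,0,0,0])

```text
time: 18.05
tool_pos: [0.585, 0.2305, 0.0654]
tool_rot: [-0.001, 0.689, 0.725, 0.002]
contact_force: [0.3, 8.9, -2.5]
gripper_width: 0.614
grasp_force: 64.4
```

```bash
python3 -c "from h import *;rep()"
```

```text
t 18.05 tilt -0.04 c [ 0.1 -3.7] z 65.4 freetip [  0.1 -75.7] pin [ 0.  60.3] F [ 0.7  8.9 -2.5] Fax 8.9 M [ 1.38 -0.04  0.01]
```

play_rows(linear=[[0,0.001,0],[-0.0001,0.001,0],[0,0,0],[0,0,0]], turn=[0,0,0,0])

```text
time: 18.55
tool_pos: [0.5849, 0.2322, 0.0654]
tool_rot: [-0.001, 0.689, 0.725, 0.002]
contact_force: [0.0, 7.4, -1.5]
gripper_width: 0.613
grasp_force: 64.4
```

```bash
python3 -c "from h import *;rep()"
```

```text
t 18.55 tilt -0.04 c [ 0.1 -2. ] z 65.4 freetip [  0.2 -74. ] pin [ 0.1 62. ] F [ 0.4  7.4 -1.5] Fax 7.4 M [ 1.17 -0.1   0.04]
```

play_rows(linear=[[0,0.001,0.0003],[-0.0001,0.001,0.0002],[0,0,0],[0,0,0]], turn=[0,0,0,0])

```text
time: 19.05
tool_pos: [0.5848, 0.2336, 0.0656]
tool_rot: [-0.0, 0.689, 0.725, 0.002]
contact_force: [1.1, 5.9, -3.6]
gripper_width: 0.612
grasp_force: 64.4
```

```bash
python3 -c "from h import *;rep()"
```

```text
t 19.05 tilt -0.04 c [ 0.1 -0.6] z 65.6 freetip [  0.1 -72.6] pin [ 0.  63.4] F [ 1.4  5.8 -3.6] Fax 5.8 M [ 0.98 -0.18  0.11]
```

play_rows(linear=[[0,0.0008,0],[0,0.0007,0],[0,0,0],[0,0,0]], turn=[0,0,0,0])

```text
time: 19.55
tool_pos: [0.5847, 0.2338, 0.0655]
tool_rot: [0.0, 0.689, 0.725, 0.001]
contact_force: [0.9, 3.4, -0.8]
gripper_width: 0.61
grasp_force: 64.4
```

```bash
python3 -c "from h import *;rep()"
```

```text
t 19.55 tilt -0.01 c [ 0.  -0.4] z 65.5 freetip [  0.  -72.4] pin [-0.  63.6] F [ 1.   3.4 -0.8] Fax 3.4 M [ 0.63 -0.21  0.08]
```

play_rows(linear=[[0,0.0007,0],[0,0,0],[0,0,0]], turn=[0,0,0])

```text
time: 19.92
tool_pos: [0.5847, 0.234, 0.0654]
tool_rot: [0.0, 0.689, 0.725, 0.0]
contact_force: [2.1, 0.3, 0.7]
gripper_width: 0.612
grasp_force: 64.5
```

```bash
python3 - <<'E'
from h import *
rep()
s=snap("scene","s4.png")
x,y,w,h,k=325,178,100,75,8
cv2.imwrite("pics/c4.png",np.clip(cv2.resize(s[y:y+h,x:x+w,::-1],(w*k,h*k),interpolation=cv2.INTER_CUBIC)*1.8,0,255).astype(np.uint8))
E
```

```text
t 19.925 tilt -0.0 c [ 0.  -0.2] z 65.4 freetip [  0.  -72.2] pin [ 0.  63.8] F [2.1 0.2 0.7] Fax 0.2 M [ 0.02 -0.26  0.11]
```

View pics/c4.png

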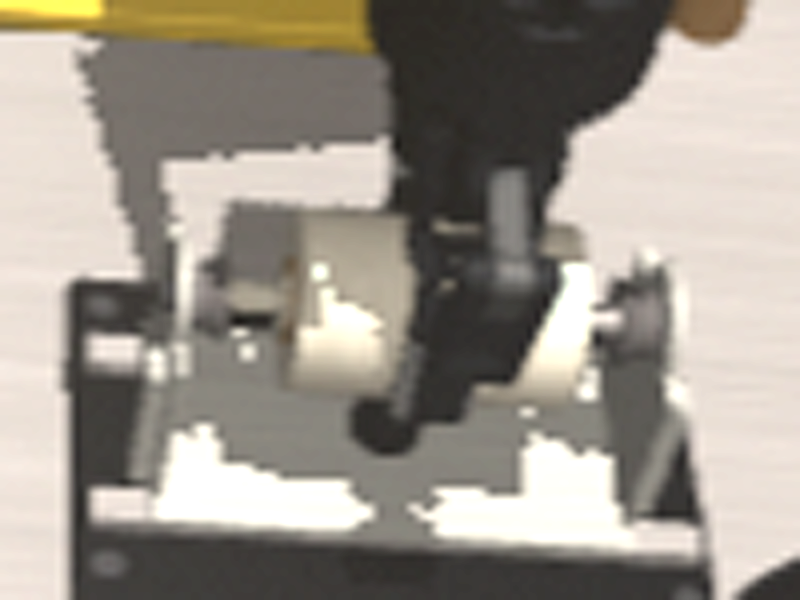

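Both ends sit in their cups: plunger at (215,300), pin at (615,320). The net axial force is about 0, so I'll release.

play_rows(linear=[[0,0,0],[0,0,0],[0,0,0],[0,0,0]], turn=[0,0,0,0], hand=0.074)

```text
time: 20.48
tool_pos: [0.5842, 0.2343, 0.0649]
tool_rot: [-0.0, 0.689, 0.725, -0.0]
contact_force: [0.6, -1.1, -0.0]
gripper_width: 0.867
grasp_force: 0.0
```

play_rows(linear=[[0,0,0.005],[0,0,0.01],[0,0,0.02],[0,0,0.03],[0,0,0.04],[0,0,0.04],[0,0,0.02],[0,0,0]], turn=[0,0,0,0,0,0,0,0])

```text
time: 21.48
tool_pos: [0.5853, 0.2346, 0.2327]
tool_rot: [0.001, 0.689, 0.725, 0.002]
contact_force: [0.2, -0.2, 0.1]
gripper_width: 0.864
grasp_force: 0.0
```

play_rows(linear=[[-0.04,0,0],[-0.04,0,0],[-0.04,0,0],[-0.04,0,0],[0,0,0]], turn=[0,0,0,0,0])

```text
time: 22.1
tool_pos: [0.4215, 0.2341, 0.2274]
tool_rot: [-0.001, 0.688, 0.725, -0.002]
contact_force: [0.2, -1.0, 0.0]
gripper_width: 0.864
grasp_force: 0.0
```

```bash
python3 - <<'E'
from h import *
rep()
s=snap("scene","s5.png");t=snap("top","t5.png")
c=lambda im,x,y,w,h,k:np.clip(cv2.resize(im[y:y+h,x:x+w,::-1],(w*k,h*k),interpolation=cv2.INTER_CUBIC)*1.7,0,255).astype(np.uint8)
cv2.imwrite("pics/c5.png",np.vstack([c(s,330,190,100,60,8)[:, :800][:480]]))
E
```

```text
t 22.1 tilt -0.1 c [-163.     8.1] z 227.4 freetip [-162.9  -63.9] pin [-163.1   72.1] F [ 0.2 -1.   0. ] Fax -1.0 M [-0.02 -0.05  0.01]
```

View pics/c5.png

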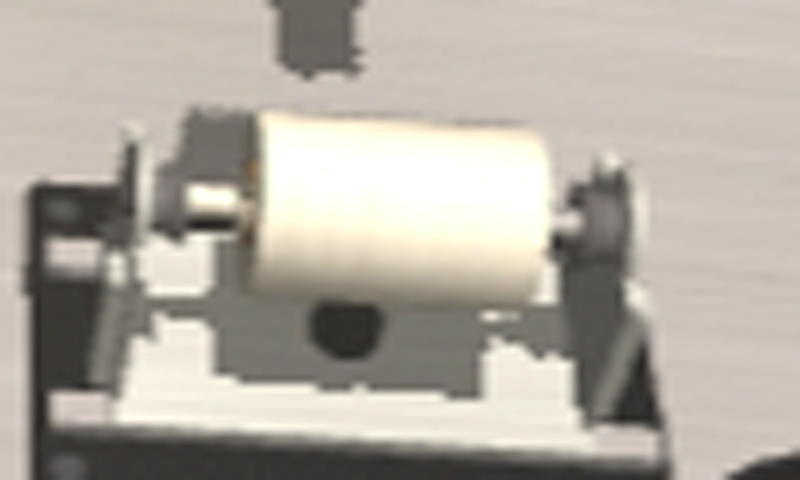

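The roll hangs level on its own, with the plunger in the left cup (175,205) and the pin in the right cup (580,220). The gripper is clear, so I'll hand it in.

```bash
python3 -c "from plant import *;print(job_done())"
```

```text
the job is handed in; nothing more can be done
None
```

The roll is loaded: both spindle ends sit in the dispenser's cups and it hangs level on its own. Cup force readings stayed under about 15 N, the arm is clear, and I handed the job in at about 22 s (no verdict came back).

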